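Work the panel clamp, then feel its gap with a taper feeler

ROBOT

A 7-joint arm with a two-finger parallel gripper is mounted at the origin on the work surface. World frame = base frame: x ahead of the robot, y to its left, z up, the work surface at z = 0. Lengths are in m, angles in degrees, forces in N, time in s.
With the tool pointing down it reaches from about 0.4 to 0.75 m from the base axis. Payload 19.5 kg.
Tool frame: the origin (TCP) lies between the finger pads; the fingertips stand 25 mm ahead of it and the grasp point (between the pads) lies 6 mm ahead of it (env.tip_extent is the distance from the TCP to the fingertips, in m); z points along the fingers, y is the line along which they close (so a half turn about z gives the same grasp; the last joint's range is limited). The gripper opens to 85 mm and grips with 20 to 120 N. Pads are 22 mm wide; open, the fingers measure 114 mm over their backs; the gripper's body (76 mm by 85 mm) begins 54 mm behind the grasp point. The pads swing forward as they close: fully open they stand 13 mm farther back than shut.
Start: joints at [62.355, 40.479, -1.581, 85.061, 1.261, 54.483, -4.326], TCP at [0.245, -0.52, 0.256] pointing down, gripper open.
Joint ranges: [-155.06, 155.06], [-18.47, 123.98], [-90, 86.84], [0, 140.48], [-83.41, 263.41], [0, 116], [-161.91, 161.91]. Speed limits (degrees/s): [108.29, 108.29, 147.25, 147.25, 172.46, 172.46, 172.46].

INTERFACE

Orientations are given as a 3x3 rotation matrix whose columns are the frame's x, y, z axes.
In Python, from rig import env gives the robot as it stands.
- The arm moves only by the shell command python3 -m creep 'ROWS'. ROWS is JSON, a list of rows, each a list of 3 entries, a list of its own where there are three numbers: the opening, from 0 (shut) to 1 (fully open), then the shift along the world's x, y, z in mm, then the turn, a rotation vector about the world's x, y, z in rad. In form: [[gripper, [tx, ty, tz], [wx, wy, wz]], ...]. A call has 1 to 8 rows; each row shifts and turns the commanded pose from where the row before left it; what a row does not reach is not made up. A row lasts 1/10 s, in which the tool goes at most 50 mm and 8.59 degrees, less where a joint would pass 70% of its speed; a pose out of reach is approached as far as the arm can. A call is refused whole if a number of a shift passes 50 or a number of a turn 0.15, either way. A call with a gripper value outside its range is refused whole. The fingers move at their own pace and stop on an object; the grip force is fixed at half the most. Time passes only in rows, so rows that do not move let the fingers close. It gives the time, the measured TCP pose, the force, the opening and the grip force at its end, in the units of the state.
- env.get_obs(): the state, without advancing time (a new reading comes with each control period).
- env.capture(name): name is "scene" or "side" or "wrist"; returns the picture (384x512x3 uint8, blue, green, red); there is no depth.
- env.camera_params(name): a dict with "fx", "fy", "cx", "cy" (pixels), "world_to_cam" (4x4, takes a point from world to camera coordinates). Camera axes: x right, y down, z forward; pixel columns grow to the right and rows downward; lengths in m; the calibration is good to about 2 mm. A picture is of the moment at which its call begins: read the wrist's pose just before it. camera_params takes no time and is no camera call; for the wrist camera it gives the pose at the moment of the call.
- env.job_done(): hands the job in; it is judged then, once.
The state is a dict: "time": time; "q": joint angles; "qvel": joint speeds; "effort": joint torques, N m; "tcp_pos": TCP position; "orientation": TCP orientation; "contact_force": force on the tool from outside, world axes, zero at the start; "moment": the same for the moment, N m; "opening": finger opening in m; "grasp_force": force on a finger pad.
Only numpy, scipy, OpenCV 4.12 (cv2) and the standard library are available. Lean on these libraries where they do the work, as an engineer would, in place of code of your own. Each camera call takes 0.05 s, during which the arm holds its last target. There are 200 camera calls.

TASK

Work the panel jig's clamp once: pull its black slide knob all the way out and push it fully home again. Then take the taper feeler by its handle and, keeping it flat on the wooden panel, slide its blade straight in under the middle of the pressure plate until it drags snugly between plate and panel, without forcing it. Finish while still gripping the feeler and holding it at that depth; leave the other things where they are.

Things in the scene. Friction and masses are not known exactly. Their poses are not given: they have to be found in the camera images.
- jig: Fixed jig: aluminium base 180 x 170 x 30 mm (x -25..155, y +-85 mm), two dark uprights 94 mm high (x 34, y +-72) joined by a steel crosshead, dark knob housing on the +y side (x -5..45, y to 106, 64 mm high). Origin: on the bench below the middle of the pressure plate's front edge; +x points into the gap, away from the robot; z up.
- panel: Wooden panel fixed on the jig's base, 150 mm wide, 12 mm thick, flat top 42 mm above the bench. It begins 30 mm in front of the plate's front edge and has a window behind the plate. Origin: its underside, 30 mm above the jig's origin; axes as the jig's.
- plate: Aluminium pressure plate, 100 mm wide, with a round nose bar (10 mm) along its front edge, all the blade touches. Origin: middle of the bar's lowest line, above the jig's origin; axes as the jig's. Knob home: gap to the panel's top 4 to 6 mm, varying. Sprung downwards: about 3 N starts to lift it, then 12 N per mm. Knob fully out lifts it 6 mm.
- knob (a joint): Travel of the clamp's slide knob in m: 0 fully home (as it starts), 0.030 fully out, along the jig's +y. A spring detent holds it at either end (about 5 N to pass the middle, plus 1.5 N of friction); past the middle it snaps on to the end.
- knob_grip (a point): Middle of the black knob, on its axis: 48 mm above the bench; from the jig's origin x 20 mm and, when home, y 131 mm. A lying cylinder along the jig's y, diameter 28 mm, 13 mm to either side of this point, with a 36 mm flange on its outer end (13 to 19 mm out). When home its inner end is 12 mm off the housing.
- feeler: Taper feeler, about 120 g, lying on its flat underside: upright dark wooden handle 50 long x 16 wide x 36 mm high; from its front a steel blade 100 mm long, 20 mm wide, flat below, 2.5 mm thick at the tip rising evenly to 7.5 mm at the handle. Origin: underside, middle of the handle; +x along the blade to the tip, z up. It balances about 20 mm ahead of the origin.
- feeler_tip (a point): Middle of the blade's tip, on its underside, 125 mm along +x from the feeler's origin.
- screwdriver: Bystander: screwdriver, 180 mm long, lying on the bench. Origin near its middle. Leave it alone.
- batten: Bystander: plain wooden batten 170 x 22 x 18 mm. Origin: its middle underside. Leave it alone.
- driver: Bystander: aluminium power driver lying on the bench, about 230 mm long. Origin: its underside, middle of its grip. Leave it alone.
Mind the look-alikes: they are no part of the job. Several things look just like the feeler: the one meant starts farthest to the robot's right.

How it is judged:
By the outcome, as a careful person would: the job done as asked, in the order asked, and still so for the second after the job is handed in, while the arm keeps its last pose, push and grip.
It also fails if it takes over 72 s, if anything falls off the work surface, if the arm or the gripper's body presses on something with over 40 N, if the wrist force passes 120 N, or if a joint passes its speed limit or range.

## Working session

There is one attempt and no reset: what is moved stays moved. The work goes in short steps, Python scripts to look and compute and a shell command to move; the robot and the scene stay as the last step left them, time stands still between calls to the robot, and variables do not carry over. Pictures are saved under pics/ and viewed, at most 10 in all, crops included, and the job is handed in when it is done.

```bash
mkdir -p pics; ls; python3 - <<'E'
from rig import env
import cv2,numpy as np
o=env.get_obs();print(o['time'],o['tcp_pos'],np.round(o['orientation'],3).tolist(),o['opening'],o['contact_force'])
for n in("scene","side"):
    cv2.imwrite(f"pics/{n}0.png",env.capture(n)); p=env.camera_params(n);print(n,p['fx'],np.round(np.linalg.inv(p['world_to_cam']),3).tolist())
E
```

```text
pics
0.0 [ 0.245241   -0.51983366  0.25585336] [[0.904, 0.427, -0.0], [0.427, -0.904, 0.001], [-0.0, -0.001, -1.0]] 0.08534029954440024 [-0.46478667 -0.10801656 -1.03771302]
scene 464.98393254613313 [[0.228, 0.829, -0.511, 1.115], [0.974, -0.193, 0.122, -0.155], [0.003, -0.525, -0.851, 1.189], [0.0, 0.0, 0.0, 1.0]]
side 403.35012556405667 [[-0.992, -0.068, 0.104, 0.294], [-0.124, 0.551, -0.825, 1.163], [-0.001, -0.831, -0.556, 0.842], [0.0, 0.0, 0.0, 1.0]]
```

View pics/scene0.png

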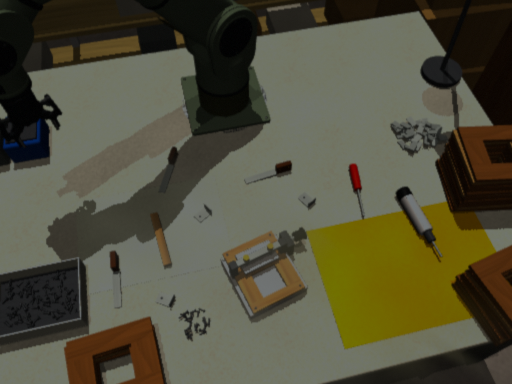

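View pics/side0.png

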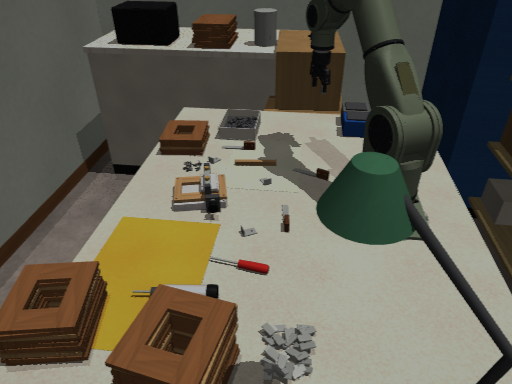

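Feeler candidates in the scene view: handle at (114,258) with blade to (118,305); handle at (173,155) with blade to (164,190); handle at (284,167) with blade to (247,180). The batten is at (160,240). Image left is the robot's right, so I choose (114,258). I'll check it with a close crop, together with the jig.

```bash
cat > h.py <<'E'
from rig import env
import cv2,numpy as np
def ray(n,u,v,p=None):
    p=p or env.camera_params(n); T=np.linalg.inv(p['world_to_cam'])
    d=T[:3,:3]@np.array([(u-p['cx'])/p['fx'],(v-p['cy'])/p['fy'],1]); return T[:3,3],d
def onz(n,u,v,z,p=None):
    c,d=ray(n,u,v,p); return c+d*(z-c[2])/d[2]
def pix(n,X,p=None):
    p=p or env.camera_params(n); c=p['world_to_cam']@np.append(X,1); return p['fx']*c[0]/c[2]+p['cx'],p['fy']*c[1]/c[2]+p['cy']
E
python3 - <<'E'
from h import *
for n,u,v,z in[("scene",114,258,.03),("scene",118,305,0),("scene",173,155,.03),("scene",284,167,.03),("scene",247,180,0),("scene",286,241,.048)]:print(u,v,np.round(onz(n,u,v,z),3))
a=cv2.imread('pics/scene0.png')
A=cv2.resize(a[215:325,210:320],None,fx=5,fy=5,interpolation=cv2.INTER_CUBIC)
B=cv2.resize(a[235:345,90:138],None,fx=5,fy=5,interpolation=cv2.INTER_CUBIC)
cv2.imwrite('pics/c1.png',np.clip(np.hstack([A,B])*1.5,0,255).astype(np.uint8))
E
```

```text
114 258 [ 0.527 -0.404  0.03 ]
118 305 [ 0.649 -0.411  0.   ]
173 155 [ 0.22  -0.201  0.03 ]
284 167 [0.341 0.121 0.03 ]
247 180 [0.342 0.005 0.   ]
286 241 [0.592 0.058 0.048]
```

View pics/c1.png

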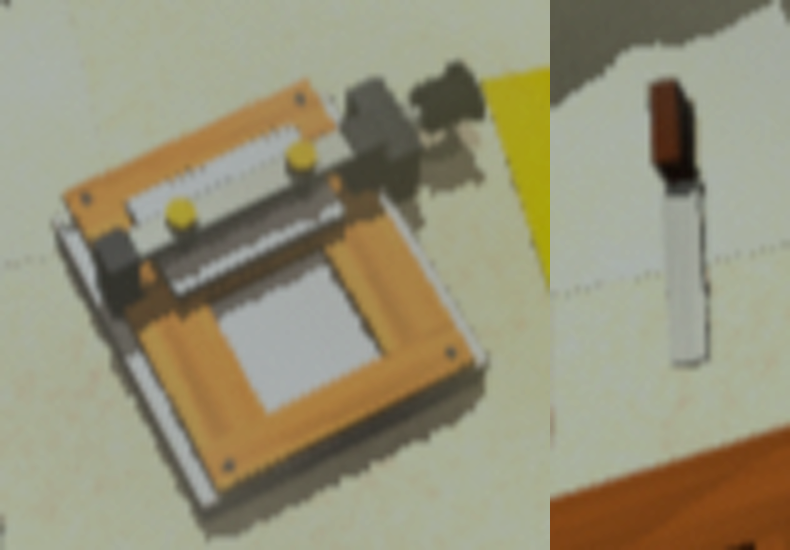

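The crop shows a three-part tapered feeler: dark handle at (114,258), blade to about (118,307). It is the rightmost one (y≈-0.40). The jig's black knob is at scene pixel (300,234), and the panel corners are at (223,254), (272,231), (305,286) and (252,313).

```bash
python3 - <<'E'
from h import *
P=[onz("scene",*q,.042)[:2] for q in[(222.6,254),(272,231),(305,286),(252.4,313)]]
P=np.array(P);print(np.round(P,3))
ex=(P[3]+P[2]-P[0]-P[1]);print('len',np.linalg.norm(ex)/2,[np.linalg.norm(P[i]-P[(i+1)%4]) for i in range(4)])
a=np.arctan2(ex[1],ex[0]);ex/=np.linalg.norm(ex);ey=np.array([-ex[1],ex[0]])
o=(P[0]+P[1])/2+.03*ex;print('yaw',np.degrees(a),'o',o,'knob',o+.02*ex+.131*ey, onz("scene",300,234.4,.05))
E
```

```text
[[ 0.588 -0.117]
 [ 0.551  0.03 ]
 [ 0.725  0.073]
 [ 0.763 -0.075]]
len 0.17981732199205452 [np.float64(0.15116185171590776), np.float64(0.17951997219799945), np.float64(0.15344174399057797), np.float64(0.18012186030180166)]
yaw 13.71464761985495 o [ 0.59824828 -0.03645064] knob [0.58661972 0.09555609] [0.58203386 0.10049678 0.05      ]
```

```bash
python3 -m creep '[[1,[21,42,0],[0,0,0.105]],[1,[21,42,0],[0,0,0.105]],[1,[21,42,0],[0,0,0.105]],[1,[21,42,0],[0,0,0.105]],[1,[21,42,0],[0,0,0.105]],[1,[21,42,0],[0,0,0.105]],[1,[21,42,0],[0,0,0.105]],[1,[21,42,0],[0,0,0.105]]]'; python3 -m creep '[[1,[21,42,0],[0,0,0.105]],[1,[21,42,0],[0,0,0.105]],[1,[21,42,0],[0,0,0.105]],[1,[21,42,0],[0,0,0.105]],[1,[21,42,0],[0,0,0.105]],[1,[0,0,0],[0,0,0]],[1,[0,0,0],[0,0,0]]]'; python3 - <<'E'
from h import *
p=env.camera_params("wrist");import pickle;pickle.dump(p,open('w1.pkl','wb'))
a=env.capture("wrist");cv2.imwrite("pics/w1raw.png",a);cv2.imwrite("pics/w1.png",cv2.resize(a,(768,576)))
print(env.get_obs()['q'],np.round(np.linalg.inv(p['world_to_cam']),3).tolist())
E
```

```text
time: 0.9
tcp_pos: [0.4138, -0.1822, 0.2563]
orientation: [[0.282, 0.959, -0.0], [0.959, -0.282, 0.0], [-0.0, -0.0, -1.0]]
contact_force: [0.4, -0.2, 0.5]
opening: 0.0856
grasp_force: 0.0
time: 1.6
tcp_pos: [0.5182, 0.0264, 0.2558]
orientation: [[-0.234, 0.972, -0.001], [0.972, 0.234, -0.0], [0.0, -0.001, -1.0]]
contact_force: [-0.2, -0.5, 0.6]
opening: 0.0853
grasp_force: 0.0
[  4.68175376  36.51556068 -19.97449711  96.41242206  15.4517017
  49.85514453  -8.30485718] [[0.972, 0.223, 0.066, 0.501], [0.233, -0.932, -0.278, 0.097], [-0.001, 0.285, -0.958, 0.374], [0.0, 0.0, 0.0, 1.0]]
```

View pics/w1.png

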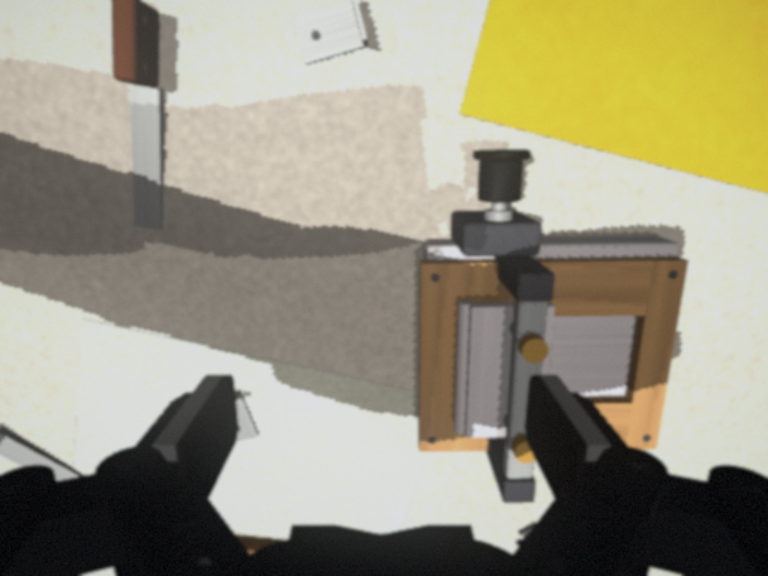

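The wrist view shows the knob at (500,180)/1.5, its flange at (502,155)/1.5, and the panel corners at (419,262), (419,450), (686,262) and (657,450), all /1.5. The tool is nearly aligned with the jig.

```bash
python3 - <<'E'
from h import *
import pickle;p=pickle.load(open('w1.pkl','rb'))
f=lambda u,v,z:onz("wrist",u/1.5,v/1.5,z,p)[:2]
P=np.array([f(419,450,.042),f(419,262,.042),f(686,262,.042),f(657,450,.042)]);print(np.round(P,4),[round(np.linalg.norm(P[i]-P[(i+1)%4]),4) for i in range(4)])
for v in (P[1]-P[0],P[2]-P[3]): print('yaw',np.degrees(np.arctan2(-v[0],v[1])))
for v in (P[2]-P[1],P[3]-P[0]): print('yaw',np.degrees(np.arctan2(v[1],v[0])))
t=np.radians(13.7);ex=np.array([np.cos(t),np.sin(t)]);ey=np.array([-ex[1],ex[0]])
c=P.mean(0);o1=(P[0]+P[1])/2+.03*ex;print('o',o1,'knob pred',o1+.02*ex+.131*ey)
print('knob',f(500,180,.055),'flange centre',f(502,155,.055))
E
```

```text
[[ 0.5829 -0.1177]
 [ 0.5448  0.0271]
 [ 0.7238  0.07  ]
 [ 0.7625 -0.0746]] [np.float64(0.1498), np.float64(0.184), np.float64(0.1497), np.float64(0.1847)]
yaw 14.732914851868848
yaw 14.968349812126677
yaw 13.481254881683235
yaw 13.506168521364073
o [ 0.593032   -0.03818943] knob pred [0.58143719 0.09382026]
knob [0.57938195 0.09321378] flange centre [0.57602352 0.10807625]
```

```bash
python3 -m creep '[[1,[33,33,-10],[0,0,0.008]],[1,[32,33,-36],[0,0,0]],[1,[0,0,-40],[0,0,0]],[1,[0,0,-40],[0,0,0]],[1,[0,0,-40],[0,0,0]],[1,[0,0,-40],[0,0,0]],[0,[0,0,0],[0,0,0]],[0,[0,0,0],[0,0,0]]]'; python3 -m creep '[[0,[0,0,0],[0,0,0]],[0,[0,0,0],[0,0,0]],[0,[0,0,0],[0,0,0]],[0,[0,0,0],[0,0,0]]]'
python3 - <<'E'
from h import *
cv2.imwrite("pics/w2.png",env.capture("wrist"))
E
```

```text
time: 2.45
tcp_pos: [0.5789, 0.0865, 0.0564]
orientation: [[-0.239, 0.971, -0.0], [0.971, 0.239, -0.0], [-0.0, -0.0, -1.0]]
contact_force: [-0.3, 0.8, 0.7]
opening: 0.0592
grasp_force: 0.0
time: 2.85
tcp_pos: [0.5818, 0.0876, 0.0581]
orientation: [[-0.24, 0.971, 0.008], [0.971, 0.24, 0.002], [-0.0, 0.008, -1.0]]
contact_force: [12.1, 1.0, 9.0]
opening: 0.0263
grasp_force: 58.9
```

View pics/w2.png

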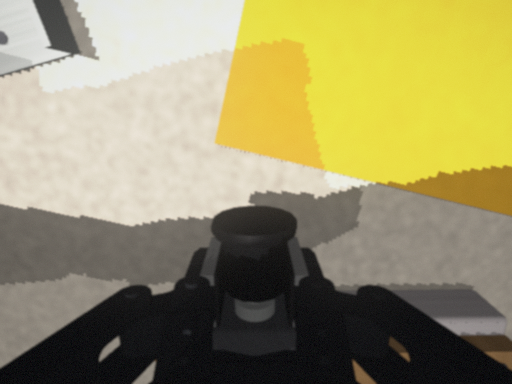

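The knob is gripped between the pads, with the flange at (254,225) in front of the fingers. Pulling now.

```bash
python3 -m creep '[[0,[-1,3.9,0],[0,0,0]],[0,[-1,3.9,0],[0,0,0]],[0,[-1,3.9,0],[0,0,0]],[0,[-1,3.9,0],[0,0,0]],[0,[-1,3.9,0],[0,0,0]],[0,[-1,3.9,0],[0,0,0]],[0,[-1,3.9,0],[0,0,0]],[0,[0,0,0],[0,0,0]]]';python3 -m creep '[[0,[-1,3.9,0],[0,0,0]],[0,[0,0,0],[0,0,0]],[0,[0,0,0],[0,0,0]]]'
```

```text
time: 3.7
tcp_pos: [0.5745, 0.1163, 0.0581]
orientation: [[-0.241, 0.97, 0.008], [0.971, 0.241, 0.003], [0.001, 0.008, -1.0]]
contact_force: [10.3, 6.5, 8.1]
opening: 0.0262
grasp_force: 58.7
time: 4.0
tcp_pos: [0.5744, 0.1168, 0.0581]
orientation: [[-0.239, 0.971, 0.009], [0.971, 0.239, -0.001], [-0.003, 0.008, -1.0]]
contact_force: [16.4, -9.8, 8.6]
opening: 0.026
grasp_force: 58.8
```

Travelled 30.1 mm and stopped firm, so the knob is fully out. Pushing home.

```bash
python3 -m creep '[[0,[1,-4,0],[0,0,0]],[0,[1,-4,0],[0,0,0]],[0,[1,-4,0],[0,0,0]],[0,[1,-4,0],[0,0,0]],[0,[1,-4,0],[0,0,0]],[0,[1,-4,0],[0,0,0]],[0,[1,-4,0],[0,0,0]],[0,[0,0,0],[0,0,0]]]';python3 -m creep '[[0,[1,-3.5,0],[0,0,0]],[0,[0,-1,0],[0,0,0]],[0,[0,0,0],[0,0,0]],[0,[0,0,0],[0,0,0]]]'
```

```text
time: 4.8
tcp_pos: [0.5812, 0.0899, 0.0581]
orientation: [[-0.239, 0.971, 0.009], [0.971, 0.239, 0.001], [-0.001, 0.009, -1.0]]
contact_force: [13.9, -1.3, 6.8]
opening: 0.0259
grasp_force: 58.7
time: 5.2
tcp_pos: [0.5818, 0.0875, 0.0581]
orientation: [[-0.241, 0.971, 0.008], [0.971, 0.241, 0.003], [0.001, 0.009, -1.0]]
contact_force: [12.4, 6.9, 6.5]
opening: 0.0262
grasp_force: 58.7
```

```bash
python3 -m creep '[[1,[0,0,0],[0,0,0]],[1,[0,0,0],[0,0,0]],[1,[0,0,0],[0,0,0]],[1,[0,0,0],[0,0,0]],[1,[0,0,35],[0,0,0]],[1,[0,0,45],[0,0,0]],[1,[0,0,45],[0,0,0]],[1,[0,0,45],[0,0,0]]]';python3 -m creep '[[1,[-4,-37,0],[0,0,-0.144]],[1,[-4,-37,0],[0,0,-0.144]],[1,[-4,-37,0],[0,0,-0.144]],[1,[-4,-37,0],[0,0,-0.144]],[1,[-4,-37,0],[0,0,-0.144]],[1,[-4,-37,0],[0,0,-0.144]],[1,[-4,-37,0],[0,0,-0.144]],[1,[-4,-37,0],[0,0,-0.144]]]'; python3 -m creep '[[1,[-4,-37,0],[0,0,-0.144]],[1,[-4,-37,0],[0,0,-0.144]],[1,[-4,-37,0],[0,0,-0.144]],[1,[-4,-37,0],[0,0,-0.144]],[1,[-4,-37,0],[0,0,-0.144]],[1,[0,0,0],[0,0,0]],[1,[0,0,0],[0,0,0]]]'; python3 - <<'E'
from h import *
p=env.camera_params("wrist");import pickle;pickle.dump(p,open('w3.pkl','wb'))
a=env.capture("wrist");cv2.imwrite("pics/w3.png",cv2.resize(a,(768,576)))
b=env.capture("scene");cv2.imwrite("pics/s3.png",b)
print(env.get_obs()['q'])
E
```

```text
time: 6.0
tcp_pos: [0.5783, 0.0858, 0.2274]
orientation: [[-0.241, 0.971, -0.0], [0.971, 0.241, 0.0], [0.0, -0.0, -1.0]]
contact_force: [0.4, -0.5, 0.9]
opening: 0.0857
grasp_force: 0.0
time: 6.8
tcp_pos: [0.5463, -0.2115, 0.2256]
orientation: [[0.793, 0.61, -0.0], [0.61, -0.793, 0.0], [0.0, -0.0, -1.0]]
contact_force: [0.6, 1.2, 0.1]
opening: 0.0854
grasp_force: 0.0
time: 7.5
tcp_pos: [0.5264, -0.3953, 0.2251]
orientation: [[0.998, -0.059, -0.001], [-0.059, -0.998, 0.001], [-0.001, -0.001, -1.0]]
contact_force: [1.3, 1.0, -0.5]
opening: 0.0858
grasp_force: 0.0
[ 30.83291658  50.68560398   7.87908754  67.67683737  -6.94638378
  62.10008653 -54.12177462]
```

View pics/w3.png

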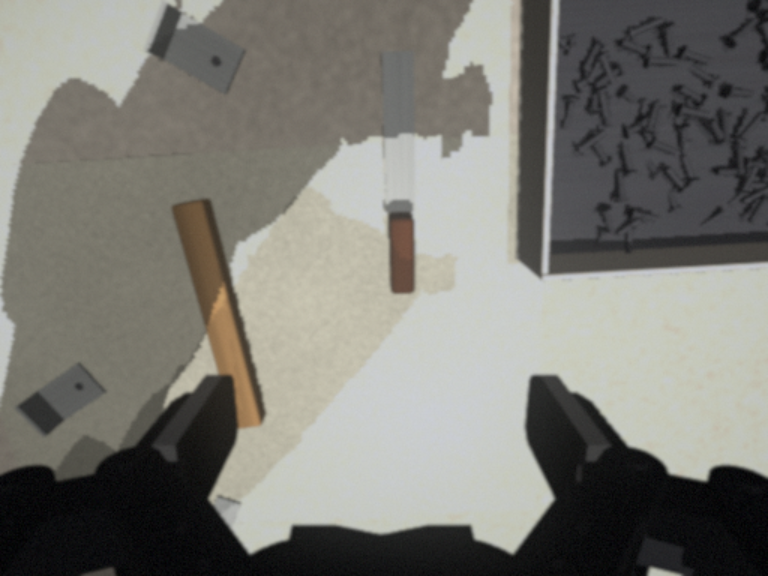

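The wrist view shows the handle's top face from (400,213) to (402,293), and the blade tip middle at (397,52), all /1.5. The batten and parts bin are clear to the sides.

```bash
python3 - <<'E'
from h import *
import pickle;p=pickle.load(open('w3.pkl','rb'))
f=lambda u,v,z:onz("wrist",u/1.5,v/1.5,z,p)[:2]
t=f(397,52,.0025);a=f(400,213,.036);b=f(402,293,.036);print(t,a,b,np.linalg.norm(a-b),np.linalg.norm(t-a))
m=(a+b)/2;print('mid',m);
for v in(t-m,t-b):print(np.degrees(np.arctan2(v[1],v[0])))
print('origin from tip', t-.125*(t-m)/np.linalg.norm(t-m))
E
```

```text
[ 0.65306221 -0.41261102] [ 0.55673365 -0.40867132] [ 0.50480579 -0.40746272] 0.051941923838325604 0.09640909149294206
mid [ 0.53076972 -0.40806702]
-2.127950046718681
-1.9888338733053936
origin from tip [ 0.52814841 -0.40796962]
```

```bash
python3 -m creep '[[0.6,[6,-7,-20],[0,0,0.022]],[0.6,[6,-6,-40],[0,0,0]],[0.6,[0,0,-40],[0,0,0]],[0.6,[0,0,-40],[0,0,0]],[0.6,[0,0,-30],[0,0,0]],[0.6,[0,0,-14],[0,0,0]],[0.6,[0,0,0],[0,0,0]],[0.6,[0,0,0],[0,0,0]]]'
```

```text
time: 8.4
tcp_pos: [0.5395, -0.4082, 0.043]
orientation: [[0.999, -0.036, 0.001], [-0.036, -0.999, -0.001], [0.002, 0.001, -1.0]]
contact_force: [0.6, -0.5, 0.5]
opening: 0.0512
grasp_force: 0.0
```

```bash
python3 -m creep '[[0.6,[0,0,-11],[0,0,0]],[0.6,[0,0,0],[0,0,0]],[0,[0,0,0],[0,0,0]],[0,[0,0,0],[0,0,0]],[0,[0,0,0],[0,0,0]],[0,[0,0,0],[0,0,0]],[0,[0,0,0],[0,0,0]]]'; python3 - <<'E'
from h import *
p=env.camera_params("wrist");import pickle;pickle.dump(p,open('w4.pkl','wb'))
a=env.capture("wrist");cv2.imwrite("pics/w4.png",a)
E
```

```text
time: 9.1
tcp_pos: [0.5389, -0.4083, 0.031]
orientation: [[0.999, -0.036, 0.001], [-0.036, -0.999, -0.0], [0.001, 0.0, -1.0]]
contact_force: [-0.9, 0.3, 6.5]
opening: 0.0151
grasp_force: 59.4
```

View pics/w4.png

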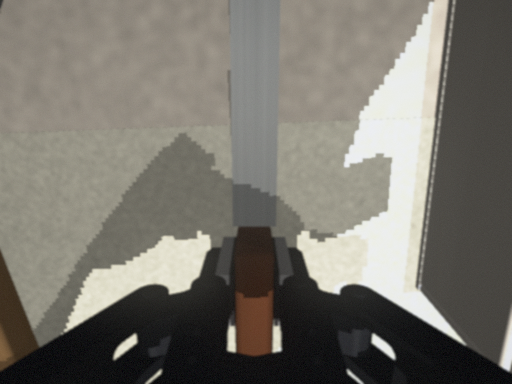

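The handle is gripped centrally: handle at column 254, blade straight ahead at columns 232 to 277. Lifting and carrying it to in front of the jig.

```bash
python3 -m creep '[[0,[0,0,25],[0,0,0]],[0,[0,0,40],[0,0,0]],[0,[0,0,38],[0,0,0]],[0,[-10,25,0],[0,0,0.03]],[0,[-12,42,0],[0,0,0.035]],[0,[-12,42,0],[0,0,0.035]],[0,[-12,42,0],[0,0,0.035]],[0,[-12,42,0],[0,0,0.035]]]'; python3 -m creep '[[0,[-12,42,0],[0,0,0.035]],[0,[-12,42,0],[0,0,0.035]],[0,[-12,42,0],[0,0,0.035]],[0,[-4,14,0],[0,0,0.005]],[0,[0,0,0],[0,0,0]],[0,[0,0,0],[0,0,0]]]'; python3 - <<'E'
from h import *
p=env.camera_params("wrist");import pickle;pickle.dump(p,open('w5.pkl','wb'))
a=env.capture("wrist");cv2.imwrite("pics/w5.png",cv2.resize(a,(768,576)))
print(env.get_obs()['q'])
E
```

```text
time: 9.95
tcp_pos: [0.48, -0.2134, 0.1337]
orientation: [[0.991, 0.135, 0.0], [0.135, -0.991, 0.0], [0.0, -0.0, -1.0]]
contact_force: [1.7, -0.2, -1.5]
opening: 0.0154
grasp_force: 58.8
time: 10.55
tcp_pos: [0.441, -0.0754, 0.1335]
orientation: [[0.97, 0.241, 0.0], [0.241, -0.97, -0.0], [0.0, 0.0, -1.0]]
contact_force: [-0.5, 0.1, -1.3]
opening: 0.0151
grasp_force: 58.9
[  3.32520895  43.30307364   4.10050232 118.83694303  -9.01611746
  18.11429047 -61.20356785]
```

View pics/w5.png

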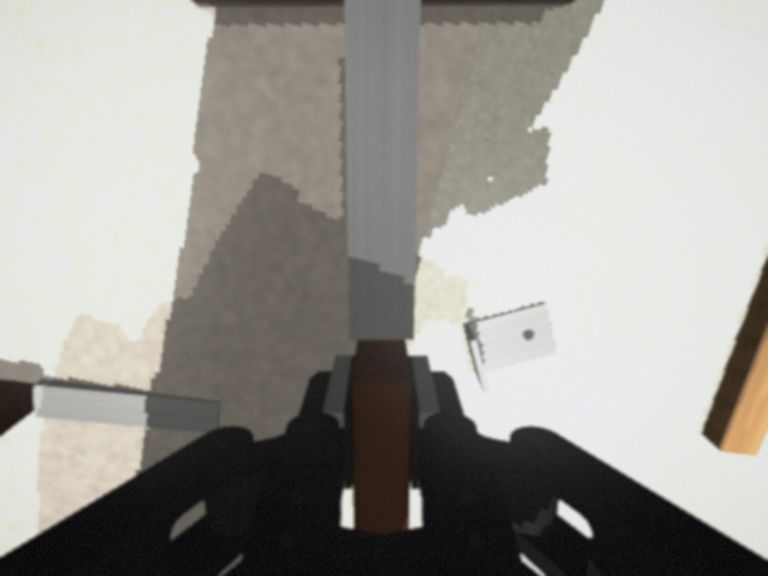

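The panel's front edge is at row 5, columns 195 to 577, and level in the picture, so the yaw matches. The blade's middle is at column 382. Working out the lateral offset.

```bash
python3 - <<'E'
from h import *
import pickle;p=pickle.load(open('w5.pkl','rb'))
f=lambda u,v,z:onz("wrist",u/1.5,v/1.5,z,p)[:2]
a=f(195,3,.040);b=f(577,3,.040);print(a,b,np.linalg.norm(a-b),'yaw',np.degrees(np.arctan2(a[1]-b[1],a[0]-b[0]))-90)
o=env.get_obs();ex=o['orientation'][:2,0];ey=np.array([-ex[1],ex[0]]);t=o['tcp_pos'][:2]
print('tool yaw',np.degrees(np.arctan2(ex[1],ex[0])))
print('edge mid rel tool fwd,lat',((a+b)/2-t)@ex,((a+b)/2-t)@ey)
for v in(50,150,300):print('blade lat',(f({50:382.5,150:382,300:381}[v],v,.107)-t)@ey)
E
python3 - <<'E'
import cv2,numpy as np
a=cv2.imread('pics/w5.png')
for v in(60,120,200,320):
    print(v,np.argsort(-np.abs(np.diff(a[v,300:460].sum(1).astype(int))))[:5]+300)
E
```

```text
[0.54444354 0.02320804] [ 0.5793878  -0.11805533] 0.1455212664349439 yaw 13.89431051209884
tool yaw 13.910061285663188
edge mid rel tool fwd,lat 0.12418331613249237 -0.0014618916655330348
blade lat -6.548381698933542e-05
blade lat 4.932283437530244e-05
blade lat 0.0003246757996637484
60 [344 338 337 345 336]
120 [345 340 346 339 344]
200 [341 340 342 347 346]
320 [413 414 412 415 411]
```

```bash
python3 -m creep '[[0,[12.2,2.5,0],[0,0,0]],[0,[12.2,2.5,0],[0,0,0]],[0,[0,0,-20],[0,0,0]],[0,[0,0,-20],[0,0,0]],[0,[0,0,-14],[0,0,0]],[0,[0,0,0],[0,0,0]],[0,[0,0,0],[0,0,0]],[0,[0,0,0],[0,0,0]]]'; python3 -m creep '[[0,[0,0,-2],[0,0,0]],[0,[0,0,0],[0,0,0]],[0,[0,0,0],[0,0,0]]]'
python3 - <<'E'
from h import *
p=env.camera_params("wrist");import pickle;pickle.dump(p,open('w6.pkl','wb'))
cv2.imwrite("pics/w6.png",cv2.resize(env.capture("wrist"),(768,576)));b=env.capture("side");cv2.imwrite("pics/side6.png",b)
print([env.get_obs()['contact_force'].round(1),env.get_obs()['moment'].round(2)])
E
```

```text
time: 11.4
tcp_pos: [0.4655, -0.0705, 0.0802]
orientation: [[0.971, 0.241, 0.001], [0.241, -0.971, -0.0], [0.001, 0.0, -1.0]]
contact_force: [0.2, -0.5, -0.9]
opening: 0.015
grasp_force: 58.8
time: 11.7
tcp_pos: [0.4652, -0.0701, 0.0776]
orientation: [[0.97, 0.241, 0.0], [0.241, -0.97, 0.0], [0.0, -0.0, -1.0]]
contact_force: [0.6, -0.2, -1.5]
opening: 0.0151
grasp_force: 58.8
[array([-0.3, -0.2, -1.7]), array([ 0.01,  0.01, -0.03])]
```

```bash
for i in 1 2; do :; done; python3 -m creep '[[0,[0,0,-2],[0,0,0]],[0,[0,0,0],[0,0,0]],[0,[0,0,0],[0,0,0]]]'; python3 -m creep '[[0,[0,0,-1.5],[0,0,0]],[0,[0,0,0],[0,0,0]],[0,[0,0,0],[0,0,0]]]'; python3 -m creep '[[0,[0,0,-1],[0,0,0]],[0,[0,0,0],[0,0,0]],[0,[0,0,0],[0,0,0]]]'; python3 -c "
from h import *
print(env.get_obs()['moment'])"
```

```text
time: 12.1
tcp_pos: [0.4651, -0.0701, 0.0754]
orientation: [[0.97, 0.241, -0.0], [0.241, -0.97, 0.0], [-0.0, -0.0, -1.0]]
contact_force: [0.3, -1.0, -1.9]
opening: 0.0152
grasp_force: 58.8
time: 12.4
tcp_pos: [0.4651, -0.0701, 0.0739]
orientation: [[0.97, 0.241, -0.0], [0.241, -0.97, 0.0], [-0.0, -0.0, -1.0]]
contact_force: [-0.8, -1.1, -1.7]
opening: 0.015
grasp_force: 58.8
time: 12.7
tcp_pos: [0.4652, -0.0701, 0.073]
orientation: [[0.97, 0.241, 0.0], [0.241, -0.97, 0.0], [0.0, -0.0, -1.0]]
contact_force: [0.2, -0.3, -1.7]
opening: 0.0157
grasp_force: 58.8
[ 0.00081461 -0.01055431  0.05718511]
```

View pics/w6.png

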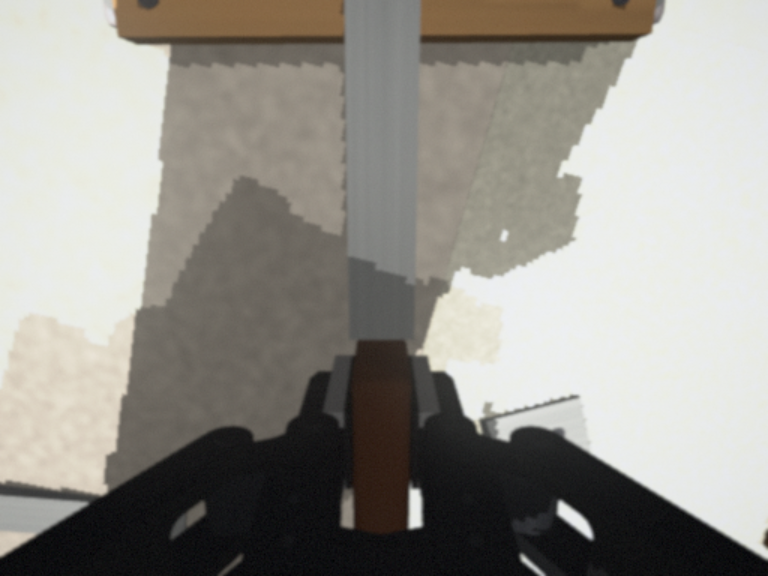

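The blade is over the panel: panel edge columns 118 to 652 (middle 385) against a blade middle of about 382, so it is within 1 mm of centre. No contact yet, so I keep lowering gently.

```bash
python3 -m creep '[[0,[0,0,-0.7],[0,0,0]],[0,[0,0,0],[0,0,0]],[0,[0,0,0],[0,0,0]]]' | grep -E 'tcp|force'; python3 -m creep '[[0,[0,0,-0.5],[0,0,0]],[0,[0,0,0],[0,0,0]],[0,[0,0,0],[0,0,0]]]'| grep -E 'tcp|force';  python3 -c "
from h import *
print(env.get_obs()['moment'])"
```

```text
tcp_pos: [0.4651, -0.0701, 0.0723]
contact_force: [-1.8, -1.0, 3.4]
grasp_force: 59.4
tcp_pos: [0.465, -0.0701, 0.0718]
contact_force: [-4.2, -1.7, 4.8]
grasp_force: 59.8
[-0.08536533  0.21411018 -0.03785886]
```

```bash
python3 -m creep '[[0,[0,0,0.4],[0,0,0]],[0,[3.9,0.96,0],[0,0,0]],[0,[3.9,0.96,0],[0,0,0]],[0,[3.9,0.96,0],[0,0,0]],[0,[3.9,0.96,0],[0,0,0]],[0,[3.9,0.96,0],[0,0,0]],[0,[0,0,0],[0,0,0]],[0,[0,0,0],[0,0,0]]]' | grep -E 'tcp|force'; python3 -m creep '[[0,[3.9,0.96,0],[0,0,0]],[0,[3.9,0.96,0],[0,0,0]],[0,[3.9,0.96,0],[0,0,0]],[0,[0,0,0],[0,0,0]],[0,[0,0,0],[0,0,0]]]'| grep -E 'tcp|force'
```

```text
tcp_pos: [0.4852, -0.0651, 0.0722]
contact_force: [3.4, -0.0, 2.0]
grasp_force: 59.4
tcp_pos: [0.4967, -0.0623, 0.0722]
contact_force: [-0.1, 0.1, 5.0]
grasp_force: 59.8
```

```bash
cat > s.py <<'E'
from h import *
import sys
o=env.get_obs();ex=np.array([.9705,.241,0]);F=[]
for i in range(1):F.append(o['contact_force'])
d=o['tcp_pos']-np.array([.441,-.0754,0]);print('fwd',round(1000*(d@ex),2),'lat',round(1000*(d@[-.241,.9705,0]),2),'z',o['tcp_pos'][2].round(4),'ax',round(o['contact_force']@ex,2),'fz',o['contact_force'][2].round(2),'m',o['moment'].round(3),o['time'])
E
python3 s.py
python3 -m creep '[[0,[3.9,0.96,0.1],[0,0,0]],[0,[3.9,0.96,0],[0,0,0]],[0,[0,0,0],[0,0,0]],[0,[0,0,0],[0,0,0]]]' >/dev/null;python3 s.py
for r in '[0,0,0]'; do python3 -m creep '[[0,[1.94,0.48,0],[0,0,0]],[0,[0,0,0],[0,0,0]]]' >/dev/null; python3 s.py; done
python3 -m creep '[[0,[1.94,0.48,0],[0,0,0]],[0,[0,0,0],[0,0,0]]]' >/dev/null; python3 s.py
python3 -m creep '[[0,[1.94,0.48,0],[0,0,0]],[0,[0,0,0],[0,0,0]]]' >/dev/null; python3 s.py
python3 -m creep '[[0,[1.94,0.48,0],[0,0,0]],[0,[0,0,0],[0,0,0]]]' >/dev/null; python3 s.py
```

```text
fwd 57.17 lat -0.72 z 0.0722 ax -0.1 fz 5.03 m [ 0.123 -0.356  0.017] 14.6
fwd 65.08 lat -0.76 z 0.0723 ax -0.64 fz 5.19 m [ 0.087 -0.147  0.031] 15.0
fwd 66.64 lat -0.76 z 0.0723 ax -3.81 fz 7.8 m [-0.014  0.342  0.004] 15.2
fwd 68.59 lat -0.77 z 0.0723 ax -4.62 fz 8.9 m [-0.081  0.456  0.014] 15.4
fwd 70.51 lat -0.77 z 0.0723 ax -5.41 fz 8.88 m [-0.135  0.558  0.012] 15.6
fwd 72.48 lat -0.81 z 0.0724 ax -5.35 fz 9.95 m [-0.082  0.624 -0.032] 15.8
```

```bash

python3 -m creep '[[0,[0,0,0.3],[0,0,0]],[0,[0,0,0],[0,0,0]],[0,[0,0,0],[0,0,0]]]' >/dev/null; python3 s.py
python3 -m creep '[[0,[0,0,0.3],[0,0,0]],[0,[0,0,0],[0,0,0]],[0,[0,0,0],[0,0,0]]]' >/dev/null; python3 s.py
python3 -c "
from h import *
cv2.imwrite('pics/w7.png',cv2.resize(env.capture('wrist'),(768,576)))
b=env.capture('side');cv2.imwrite('pics/side7.png',cv2.resize(b[145:225,160:260],None,fx=6,fy=6,interpolation=cv2.INTER_CUBIC))
c=env.capture('scene');cv2.imwrite('pics/scene7.png',cv2.resize(c[200:325,200:320],None,fx=4.8,fy=4.8,interpolation=cv2.INTER_CUBIC))
a=cv2.imread('pics/w7.png')[:,:,:];s=cv2.imread('pics/scene7.png');d=cv2.imread('pics/side7.png')
cv2.imwrite('pics/m7.png',np.hstack([cv2.resize(s,(400,416)),cv2.resize(d,(400,416))]))
"
```

```text
fwd 72.55 lat -0.78 z 0.0725 ax -4.47 fz 6.34 m [-0.247  0.543 -0.026] 16.1
fwd 72.95 lat -0.69 z 0.0727 ax -0.57 fz -0.48 m [-0.02   0.089 -0.005] 16.4
```

View pics/m7.png

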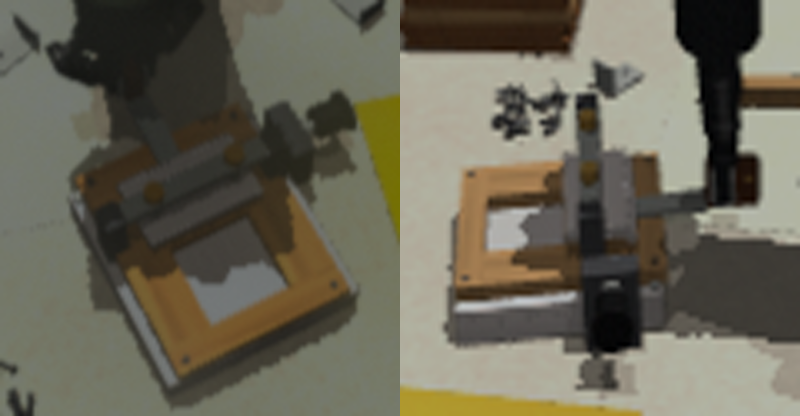

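The view shows the knob home and the blade entering under the middle of the plate. The drag was only from pitch (tool slightly low), and it went away when levelled. Continuing with small steps.

```bash

python3 -m creep '[[0,[1.94,0.48,0],[0,0,0]],[0,[0,0,0],[0,0,0]],[0,[0,0,0],[0,0,0]]]' >/dev/null; python3 s.py
python3 -m creep '[[0,[1.94,0.48,0],[0,0,0]],[0,[0,0,0],[0,0,0]],[0,[0,0,0],[0,0,0]]]' >/dev/null; python3 s.py
python3 -m creep '[[0,[1.94,0.48,0],[0,0,0]],[0,[0,0,0],[0,0,0]],[0,[0,0,0],[0,0,0]]]' >/dev/null; python3 s.py
python3 -m creep '[[0,[1.94,0.48,0],[0,0,0]],[0,[0,0,0],[0,0,0]],[0,[0,0,0],[0,0,0]]]' >/dev/null; python3 s.py
```

```text
fwd 74.96 lat -0.65 z 0.0728 ax -0.04 fz -0.94 m [ 0.034 -0.046 -0.003] 16.85
fwd 76.88 lat -0.7 z 0.0728 ax 0.31 fz -1.63 m [-0.026 -0.028 -0.043] 17.15
fwd 78.85 lat -0.72 z 0.0728 ax 0.13 fz -1.7 m [ 0.025  0.007 -0.008] 17.45
fwd 80.88 lat -0.69 z 0.0728 ax 0.07 fz -1.9 m [-0.053  0.012 -0.026] 17.75
```

```bash

python3 -m creep '[[0,[0,0,-0.2],[0,0,0]],[0,[0,0,0],[0,0,0]],[0,[0,0,0],[0,0,0]]]' >/dev/null; python3 s.py
python3 -m creep '[[0,[0,0,-0.2],[0,0,0]],[0,[0,0,0],[0,0,0]],[0,[0,0,0],[0,0,0]]]' >/dev/null; python3 s.py
python3 -m creep '[[0,[1.94,0.48,0],[0,0,0]],[0,[0,0,0],[0,0,0]],[0,[0,0,0],[0,0,0]]]' >/dev/null; python3 s.py
python3 -m creep '[[0,[1.94,0.48,0],[0,0,0]],[0,[0,0,0],[0,0,0]],[0,[0,0,0],[0,0,0]]]' >/dev/null; python3 s.py
python3 -m creep '[[0,[1.94,0.48,0],[0,0,0]],[0,[0,0,0],[0,0,0]],[0,[0,0,0],[0,0,0]]]' >/dev/null; python3 s.py
```

```text
fwd 80.84 lat -0.74 z 0.0727 ax 0.49 fz 0.29 m [0.076 0.136 0.04 ] 18.05
fwd 80.8 lat -0.79 z 0.0726 ax -1.73 fz 4.53 m [0.048 0.293 0.028] 18.35
fwd 82.71 lat -0.82 z 0.0726 ax -3.1 fz 5.77 m [-0.061  0.397 -0.007] 18.65
fwd 84.62 lat -0.88 z 0.0726 ax -3.7 fz 6.93 m [-0.06   0.495  0.01 ] 18.95
fwd 86.6 lat -0.89 z 0.0726 ax -3.54 fz 6.84 m [-0.137  0.48   0.023] 19.25
```

```bash

python3 -m creep '[[0,[0,0,0.2],[0,0,0]],[0,[0,0,0],[0,0,0]],[0,[0,0,0],[0,0,0]]]' >/dev/null; python3 s.py
python3 -m creep '[[0,[1.94,0.48,0],[0,0,0]],[0,[0,0,0],[0,0,0]],[0,[0,0,0],[0,0,0]]]' >/dev/null; python3 s.py
python3 -m creep '[[0,[1.94,0.48,0],[0,0,0]],[0,[0,0,0],[0,0,0]],[0,[0,0,0],[0,0,0]]]' >/dev/null; python3 s.py
python3 -m creep '[[0,[1.94,0.48,0],[0,0,0]],[0,[0,0,0],[0,0,0]],[0,[0,0,0],[0,0,0]]]' >/dev/null; python3 s.py
```

```text
fwd 86.67 lat -0.86 z 0.0727 ax -3.4 fz 5.25 m [-0.289  0.521 -0.025] 19.55
fwd 88.94 lat -0.77 z 0.0727 ax -2.06 fz 3.82 m [-0.108  0.302  0.006] 19.85
fwd 90.86 lat -0.73 z 0.0727 ax -2.14 fz 4.83 m [-0.182  0.403  0.005] 20.15
fwd 92.83 lat -0.71 z 0.0727 ax -3.32 fz 5.65 m [-0.051  0.463 -0.002] 20.45
```

```bash

python3 -m creep '[[0,[0,0,0.2],[0,0,0]],[0,[0,0,0],[0,0,0]],[0,[0,0,0],[0,0,0]]]' >/dev/null; python3 s.py
python3 -m creep '[[0,[1.46,0.36,0],[0,0,0]],[0,[0,0,0],[0,0,0]],[0,[0,0,0],[0,0,0]]]' >/dev/null; python3 s.py
python3 -m creep '[[0,[1.46,0.36,0],[0,0,0]],[0,[0,0,0],[0,0,0]],[0,[0,0,0],[0,0,0]]]' >/dev/null; python3 s.py
python3 -m creep '[[0,[1.46,0.36,0],[0,0,0]],[0,[0,0,0],[0,0,0]],[0,[0,0,0],[0,0,0]]]' >/dev/null; python3 s.py
```

```text
fwd 92.93 lat -0.68 z 0.0728 ax -0.94 fz 0.83 m [-0.147  0.16  -0.032] 20.75
fwd 94.55 lat -0.69 z 0.0728 ax 0.76 fz -0.07 m [ 0.036 -0.125 -0.022] 21.05
fwd 96.04 lat -0.72 z 0.0728 ax 0.28 fz -1.03 m [ 0.033 -0.123 -0.004] 21.35
fwd 97.49 lat -0.75 z 0.0728 ax 0.76 fz -0.32 m [ 0.021 -0.093  0.005] 21.65
```

```bash

python3 -m creep '[[0,[1.46,0.36,0],[0,0,0]],[0,[0,0,0],[0,0,0]],[0,[0,0,0],[0,0,0]]]' >/dev/null; python3 s.py
python3 -m creep '[[0,[1.46,0.36,0],[0,0,0]],[0,[0,0,0],[0,0,0]],[0,[0,0,0],[0,0,0]]]' >/dev/null; python3 s.py
python3 -m creep '[[0,[1.46,0.36,0],[0,0,0]],[0,[0,0,0],[0,0,0]],[0,[0,0,0],[0,0,0]]]' >/dev/null; python3 s.py
```

```text
fwd 99.01 lat -0.73 z 0.0728 ax 0.6 fz -0.8 m [ 0.054 -0.097 -0.043] 21.95
fwd 100.49 lat -0.73 z 0.0728 ax -0.53 fz -0.57 m [ 0.063 -0.146  0.023] 22.25
fwd 101.99 lat -0.74 z 0.0728 ax 0.05 fz -0.08 m [ 0.003 -0.044 -0.023] 22.55
```

```bash

python3 -m creep '[[0,[1.46,0.36,0],[0,0,0]],[0,[0,0,0],[0,0,0]],[0,[0,0,0],[0,0,0]]]' >/dev/null; python3 s.py
python3 -m creep '[[0,[1.46,0.36,0],[0,0,0]],[0,[0,0,0],[0,0,0]],[0,[0,0,0],[0,0,0]]]' >/dev/null; python3 s.py
python3 -m creep '[[0,[1.46,0.36,0],[0,0,0]],[0,[0,0,0],[0,0,0]],[0,[0,0,0],[0,0,0]]]' >/dev/null; python3 s.py
```

```text
fwd 103.49 lat -0.74 z 0.0729 ax -0.52 fz 0.48 m [ 0.021 -0.076 -0.002] 22.85
fwd 104.98 lat -0.74 z 0.0729 ax -0.59 fz 0.77 m [-0.009  0.05   0.003] 23.15
fwd 106.27 lat -0.79 z 0.0728 ax -2.36 fz 4.05 m [-0.13   0.606 -0.023] 23.45
```

```bash

python3 -m creep '[[0,[0.97,0.24,0.1],[0,0,0]],[0,[0,0,0],[0,0,0]],[0,[0,0,0],[0,0,0]]]' >/dev/null; python3 s.py
python3 -m creep '[[0,[0.97,0.24,0],[0,0,0]],[0,[0,0,0],[0,0,0]],[0,[0,0,0],[0,0,0]]]' >/dev/null; python3 s.py
python3 -c "
from h import *
cv2.imwrite('pics/w8.png',cv2.resize(env.capture('wrist'),(768,576)))"
```

```text
fwd 107.33 lat -0.76 z 0.0729 ax -3.95 fz 1.41 m [-0.192  0.7   -0.008] 23.75
fwd 108.15 lat -0.75 z 0.0729 ax -5.05 fz 2.47 m [-0.281  1.075  0.022] 24.05
```

View pics/w8.png

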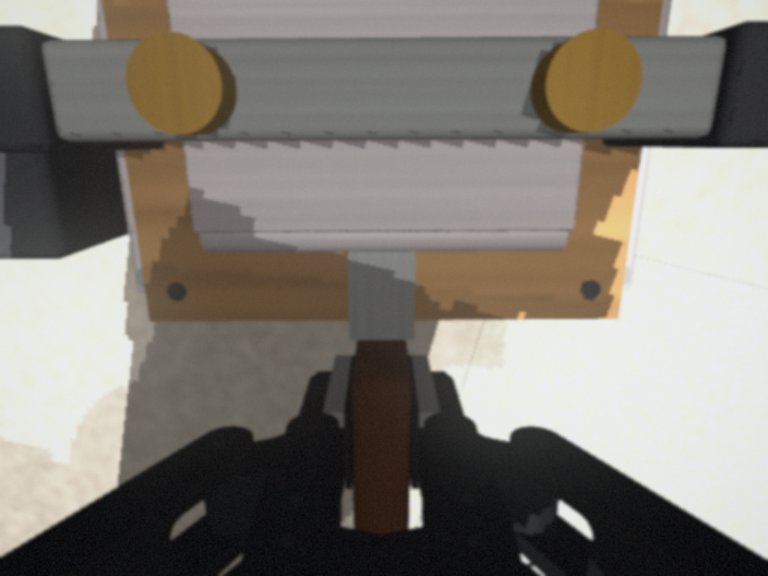

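The plate spans columns 200 to 567 (middle 384) and the blade's middle is at 381: under the middle, straight, with drag starting. Relieving the slight downward press to confirm the drag is from the plate.

```bash

python3 -m creep '[[0,[0,0,0.15],[0,0,0]],[0,[0,0,0],[0,0,0]],[0,[0,0,0],[0,0,0]],[0,[0,0,0],[0,0,0]]]' >/dev/null; python3 s.py
python3 -m creep '[[0,[0.58,0.14,0],[0,0,0]],[0,[0,0,0],[0,0,0]],[0,[0,0,0],[0,0,0]]]' >/dev/null; python3 s.py
```

```text
fwd 108.41 lat -0.71 z 0.073 ax -1.85 fz -3.98 m [-0.212  0.563 -0.018] 24.5
fwd 109.02 lat -0.73 z 0.073 ax -1.15 fz -4.66 m [-0.087  0.508  0.03 ] 24.8
```

```bash

python3 -m creep '[[0,[0,0,-0.08],[0,0,0]],[0,[0,0,0],[0,0,0]],[0,[0,0,0],[0,0,0]]]' >/dev/null; python3 s.py
python3 -m creep '[[0,[0.58,0.14,0],[0,0,0]],[0,[0,0,0],[0,0,0]],[0,[0,0,0],[0,0,0]]]' >/dev/null; python3 s.py
```

```text
fwd 109.0 lat -0.73 z 0.073 ax -1.12 fz -5.33 m [-0.029  0.413  0.026] 25.1
fwd 109.55 lat -0.75 z 0.073 ax -1.42 fz -5.63 m [-0.1    0.559  0.019] 25.4
```

```bash

python3 -m creep '[[0,[0,0,-0.12],[0,0,0]],[0,[0,0,0],[0,0,0]],[0,[0,0,0],[0,0,0]]]' >/dev/null; python3 s.py
python3 -m creep '[[0,[0,0,-0.08],[0,0,0]],[0,[0,0,0],[0,0,0]],[0,[0,0,0],[0,0,0]]]' >/dev/null; python3 s.py
```

```text
fwd 109.54 lat -0.78 z 0.073 ax -3.39 fz -2.31 m [-0.097  0.788  0.049] 25.7
fwd 109.53 lat -0.75 z 0.0729 ax -4.7 fz 1.72 m [-0.046  1.109  0.066] 26.0
```

```bash

python3 -m creep '[[0,[0,0,0],[0,0,0]],[0,[0,0,0],[0,0,0]],[0,[0,0,0],[0,0,0]],[0,[0,0,0],[0,0,0]],[0,[0,0,0],[0,0,0]]]' ; python3 s.py; python3 -c "
from rig import env
print(env.job_done())"
```

```text
time: 26.5
tcp_pos: [0.5475, -0.0498, 0.0729]
orientation: [[0.97, 0.241, -0.0], [0.241, -0.97, 0.0], [-0.0, -0.0, -1.0]]
contact_force: [-5.2, 0.2, 3.7]
opening: 0.0148
grasp_force: 59.4
fwd 109.51 lat -0.81 z 0.0729 ax -5.05 fz 3.72 m [-0.098  1.115  0.025] 26.5
the job is handed in; nothing more can be done
None
```

I pulled the knob fully out (30 mm, to a firm stop) and pushed it home, then slid the rightmost feeler under the middle of the plate until it dragged at about 5 N; I handed the job in at 26.5 s with the feeler still gripped at that depth.

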